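# Stopper the paint pots after the craft class

### The arm

A 7-joint arm with a two-finger parallel gripper is mounted at the origin on the work surface. World frame = base frame: x ahead of the robot, y to its left, z up, the work surface at z = 0. Lengths are in m, angles in degrees, forces in N, time in s.
With the tool pointing down it reaches from about 0.425 to 0.975 m from the base axis. Payload 16.7 kg.
Tool frame: the origin (TCP) lies at the centre of the arm's flange, where the gripper is bolted on; the fingertips stand 173 mm ahead of it and the grasp point (between the pads) lies env.pinch_z ahead of it (env.pinch_z is the distance from the TCP to the grasp point, in m); y points along the fingers, z is the direction in which the jaws open and shut, and the axes are right-handed (so a half turn about y gives the same grasp; the last joint's range is limited). The gripper opens to 85 mm and grips with 20 to 120 N. Pads are 22 mm wide; open, the fingers measure 114 mm over their backs; the gripper's body (76 mm by 85 mm) begins 54 mm behind the grasp point. The pads swing forward as they close: fully open they stand 13 mm farther back than shut.
Start: joints at [-85.858, 24.414, 4.234, 92.017, -1.954, 63.644, -3.845], TCP at [0.149, 0.658, 0.405] pointing down, gripper open.
Joint ranges: [-163.25, 163.25], [-28.42, 122.38], [-70.27, 78.77], [12.13, 141.07], [-58.53, 238.53], [9.26, 117.41], [-156.51, 156.51]. Speed limits (degrees/s): [108.29, 108.29, 136.94, 136.94, 172.46, 172.46, 172.46].

### API

Orientations are given as a 3x3 rotation matrix whose columns are the frame's x, y, z axes.
In Python, from cell import env gives the robot as it stands. The module is installed in compiled form; this text tells all that it offers.
- The arm moves only by the shell command python3 -m jog 'ROWS' [OPENING]. ROWS is JSON, a list of rows, each a list of 4 numbers: the shift along the tool's x, y, z in mm, then the turn about the tool's y in degrees. A call has 1 to 5 rows; each row shifts and turns the commanded pose from where the row before left it, along the tool's axes as they then stand; what a row does not reach is not made up. A row lasts 1/10 s, in which the tool goes at most 50 mm and 8.59 degrees, less where a joint would pass 70% of its speed; a pose out of reach is approached as far as the arm can. A call with a gripper value outside its range is refused whole. OPENING is the closure in counts, from 0 (fully open) to 255 (shut), set as the call begins (- or left out, the last holds). The fingers move at their own pace and stop on an object; the grip force is fixed at half the most. Time passes only in rows, so rows that do not move let the fingers close. It gives the time, the measured TCP pose, the force and the opening at its end, in the units of the state.
- env.observe(): the state, without advancing time (a new reading comes with each control period).
- env.grab_frame(name): name is "scene" or "top" or "wrist"; returns the picture (480x640x3 uint8, red, green, blue); there is no depth.
- env.camera_model(name): a dict with "camera_matrix" (3x3 intrinsics, pixels), "camera_from_world" (4x4, takes a point from world to camera coordinates); the wrist camera has in their place "T_tool_cam" (4x4, takes a point from camera to tool coordinates, whose origin is the TCP and whose axes are the tool frame's). Camera axes: x right, y down, z forward; pixel columns grow to the right and rows downward; lengths in m; the calibration is good to about 2 mm. A picture is of the moment at which its call begins: read the wrist's pose just before it. camera_model takes no time and is no camera call.
- env.close_job(): hands the job in, once; it reports no verdict.
Trained networks look in the newest picture that a camera, given by its name, has taken for a name from the list of things; names that differ only in an ending like _2 or _b are one class to them, and where a whole thing is asked for, a point or a joint stands for the part that bears it (a point fixed in the world has none). Each returns a list of dicts, best first, with "confidence" (0 to 1); they miss things now and then, are a little off and sometimes report something else, mostly with a low value. They report only what shows in the picture. A call takes as long as a camera call. They do not tell look-alikes from the thing itself.
- env.boxes_of(target, camera): "extent" ([centre column, centre row, width, height] in pixels, round what is visible of it).
- env.outline_of(target, camera): "pixels" (480x640 bool, what is visible of it) and "extent" ([centre column, centre row, width, height] in pixels, round what is visible of it).
The state is a dict: "clock": time; "q": joint angles; "joint_vel": joint speeds; "joint_efforts": joint torques, N m; "position": TCP position; "tcp_rot": TCP orientation; "force": force on the tool from outside, world axes, zero at the start; "ft_torque": the same for the moment, N m; "width": finger opening in m.
Only numpy, scipy, OpenCV 4.12 (cv2) and the standard library are available. Lean on these libraries where they do the work, as an engineer would, in place of code of your own. Each camera call takes 0.05 s, during which the arm holds its last target.

### The job

Painting is over: close the four no-spill paint pots so that they do not dry out. Fit each stopper into the pot whose lid is the same colour, fully home so that its flange lies flat on the lid, and let go of it. Leave the pots standing upright in the tray where they are, and do not disturb the glue bottle or the cup of brushes.

Things in the scene. Friction and masses are not known exactly. Their poses are not given: they have to be found in the camera images.
- stopper_red: the red stopper: loose plastic plug, 30 g, round about z. Origin at the centre of its underside, z up. Plug 38 mm across (lowest 4 mm taper to 34), 18 mm long; flange 66 mm across at 18 to 23 mm; straight grip knob 26 mm across at 23 to 51 mm (top). Starts standing on its plug on a pale 230 mm square mat, 3 mm thick; other stoppers 78 mm or more away, centre to centre
- stopper_yellow: the yellow stopper: loose plastic plug, 30 g, round about z. Origin at the centre of its underside, z up. Plug 38 mm across (lowest 4 mm taper to 34), 18 mm long; flange 66 mm across at 18 to 23 mm; straight grip knob 26 mm across at 23 to 51 mm (top). Starts standing on its plug on a pale 230 mm square mat, 3 mm thick; other stoppers 78 mm or more away, centre to centre
- stopper_blue: the blue stopper: loose plastic plug, 30 g, round about z. Origin at the centre of its underside, z up. Plug 38 mm across (lowest 4 mm taper to 34), 18 mm long; flange 66 mm across at 18 to 23 mm; straight grip knob 26 mm across at 23 to 51 mm (top). Starts standing on its plug on a pale 230 mm square mat, 3 mm thick; other stoppers 78 mm or more away, centre to centre
- stopper_green: the green stopper: loose plastic plug, 30 g, round about z. Origin at the centre of its underside, z up. Plug 38 mm across (lowest 4 mm taper to 34), 18 mm long; flange 66 mm across at 18 to 23 mm; straight grip knob 26 mm across at 23 to 51 mm (top). Starts standing on its plug on a pale 230 mm square mat, 3 mm thick; other stoppers 78 mm or more away, centre to centre
- pot_red: paint pot with the red lid: white, loose, 0.3 kg, 78 mm across, 80 mm high, round about z. Origin at the centre of its underside, z up. The flat lid has a funnel, 56 mm wide, narrowing over 9 mm to an open neck 43 mm across; a stopper slips in freely until its flange rests on the lid, its underside 62 mm above the pot's. Stands in a grey tray (230 mm square, floor 5, walls 18 mm), pots 90 to 110 mm apart
- pot_yellow: paint pot with the yellow lid: white, loose, 0.3 kg, 78 mm across, 80 mm high, round about z. Origin at the centre of its underside, z up. The flat lid has a funnel, 56 mm wide, narrowing over 9 mm to an open neck 43 mm across; a stopper slips in freely until its flange rests on the lid, its underside 62 mm above the pot's. Stands in a grey tray (230 mm square, floor 5, walls 18 mm), pots 90 to 110 mm apart
- pot_blue: paint pot with the blue lid: white, loose, 0.3 kg, 78 mm across, 80 mm high, round about z. Origin at the centre of its underside, z up. The flat lid has a funnel, 56 mm wide, narrowing over 9 mm to an open neck 43 mm across; a stopper slips in freely until its flange rests on the lid, its underside 62 mm above the pot's. Stands in a grey tray (230 mm square, floor 5, walls 18 mm), pots 90 to 110 mm apart
- pot_green: paint pot with the green lid: white, loose, 0.3 kg, 78 mm across, 80 mm high, round about z. Origin at the centre of its underside, z up. The flat lid has a funnel, 56 mm wide, narrowing over 9 mm to an open neck 43 mm across; a stopper slips in freely until its flange rests on the lid, its underside 62 mm above the pot's. Stands in a grey tray (230 mm square, floor 5, walls 18 mm), pots 90 to 110 mm apart
- glue: bystander: a white glue bottle with a yellow band and an orange pointed cap, loose, 58 mm in diameter, 142 mm high, upright; origin at the centre of its underside, z up
- brush_cup: bystander: a white paper cup, loose, 70 mm wide at the rim and 78 mm high, with two paint brushes leaning in it that reach 185 mm above the table; origin at the centre of its underside, z up
Mind the look-alikes: they are no part of the job. What is shaped like the stopper_blue but black is not meant.

How it is judged:
By the outcome, as a careful person would: the job done as asked, in the order asked, and still so for the second after the job is handed in, with the robot touching nothing.
It also fails if it takes over 128 s, if anything falls off the work surface, if the arm or the gripper's body presses on something with over 40 N, if the wrist force passes 120 N, or if a joint passes its speed limit or range.

## Working session

There is one attempt and no reset: what is moved stays moved. The work goes in short steps, Python scripts to look and compute and a shell command to move; the robot and the scene stay as the last step left them, time stands still between calls to the robot, and variables do not carry over. Pictures are saved under pics/ and viewed, and the job is handed in when it is done.

```bash
mkdir -p pics; ls; python3 - <<'E'
from cell import env
import cv2,numpy as np
s=env.observe()
for k,v in s.items(): print(k,np.round(v,3).tolist())
print(env.pinch_z)
for n in ["scene","top","wrist"]:
    im=env.grab_frame(n); cv2.imwrite(f"pics/{n}0.png",im[:,:,::-1])
    print(n,{k:np.round(v,4).tolist() for k,v in env.camera_model(n).items()})
E
```

```text
pics
clock 0.0
q [-85.857, 24.45, 4.233, 92.053, -1.954, 63.644, -3.845]
joint_vel [-0.036, -0.001, 0.011, -0.048, -0.016, -0.088, 0.0]
joint_efforts [-0.0, -94.984, 3.76, -46.351, 0.019, 0.01, 0.0]
position [0.148, 0.658, 0.404]
tcp_rot [[0.975, -0.0, 0.22], [-0.22, -0.001, 0.975], [0.0, -1.0, -0.001]]
force [-0.294, -0.116, 0.124]
ft_torque [0.028, -0.003, -0.023]
width 0.085
0.1547
scene {'camera_matrix': [[569.1739, 0.0, 321.0741], [0.0, 569.1739, 240.6667], [0.0, 0.0, 1.0]], 'camera_from_world': [[0.7742, 0.6329, 0.0104, -0.4082], [0.4123, -0.4918, -0.7669, -0.1387], [-0.4802, 0.598, -0.6416, 1.565], [0.0, 0.0, 0.0, 1.0]]}
top {'camera_matrix': [[477.8298, 0.0, 314.2666], [0.0, 477.8298, 239.7392], [0.0, 0.0, 1.0]], 'camera_from_world': [[0.0089, -0.9998, 0.0151, 0.081], [-0.9813, -0.0116, -0.1922, 0.4799], [0.1923, -0.0131, -0.9812, 1.0095], [0.0, 0.0, 0.0, 1.0]]}
wrist {'camera_matrix': [[386.0978, 0.0, 317.4563], [0.0, 386.0978, 240.9384], [0.0, 0.0, 1.0]], 'T_tool_cam': [[0.0006, 0.9488, 0.3158, -0.081], [-0.0, -0.3158, 0.9488, 0.0305], [1.0, -0.0006, -0.0002, 0.0], [0.0, 0.0, 0.0, 1.0]]}
```

View pics/scene0.png

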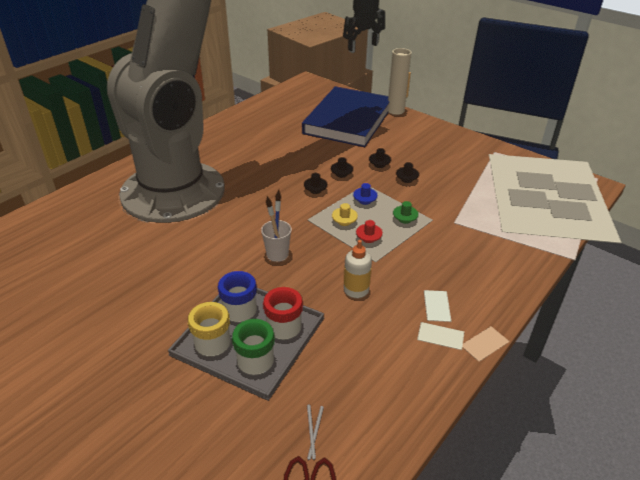

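View pics/top0.png

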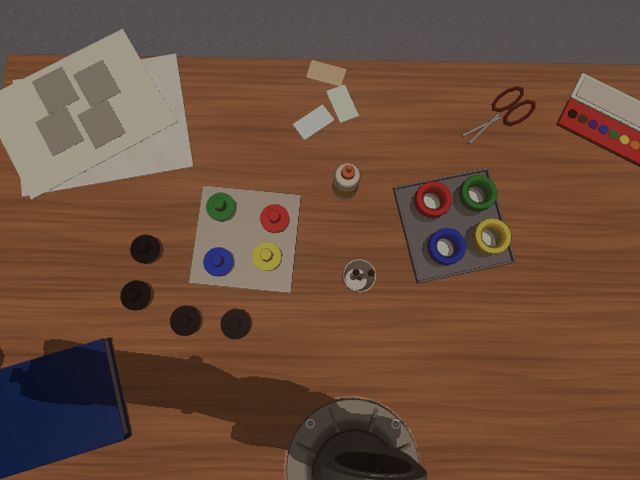

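View pics/wrist0.png

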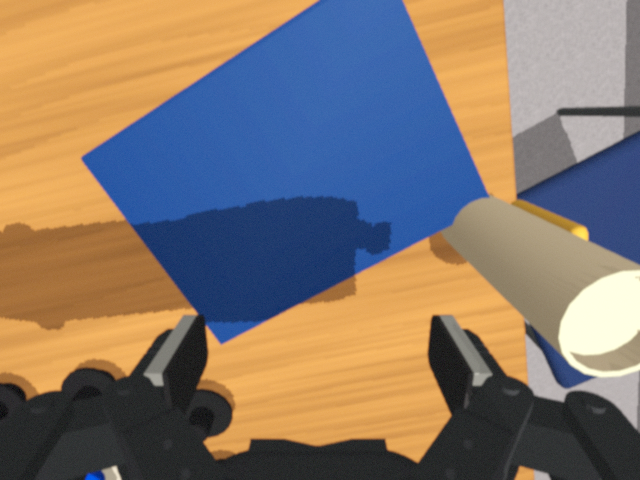

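The top view shows four coloured stoppers on the pale mat: green (221,206), red (275,218), blue (219,261) and yellow (267,256). The four pots are in the tray at red (434,199), green (479,192), blue (447,246) and yellow (493,236). The black look-alikes off the mat at (145,249), (136,295), (185,320) and (235,324) are not part of the job.

```bash
cat > h.py <<'E'
from cell import env
import cv2,numpy as np
from scipy.optimize import least_squares
def proj(cam,P,state=None):
    m=env.camera_model(cam); K=np.array(m["camera_matrix"])
    if cam=="wrist":
        T=np.eye(4);T[:3,:3]=state["tcp_rot"];T[:3,3]=state["position"]
        W=np.linalg.inv(T@np.array(m["T_tool_cam"]))
    else: W=np.array(m["camera_from_world"])
    c=P@W[:3,:3].T+W[:3,3]; u=c@K.T
    return u[:,:2]/u[:,2:]
a=np.linspace(0,2*np.pi,120,endpoint=False)
def rings(rs,x,y,z0): return np.vstack([np.c_[x+r*np.cos(a),y+r*np.sin(a),np.full(120,z0+z)] for r,z in rs])
STOP=[(.033,.018),(.033,.023),(.013,.051)]
POT=[(.039,.0),(.039,.080)]
def box(p): return np.r_[p.min(0),p.max(0)]
def ext(e): return np.array([e[0]-e[2]/2,e[1]-e[3]/2,e[0]+e[2]/2,e[1]+e[3]/2])
def fit(rs,z0,obs,x0):
    # obs: list (cam,extent,state)
    f=lambda p: np.concatenate([box(proj(c,rings(rs,p[0],p[1],z0),s))-ext(e) for c,e,s in obs])
    r=least_squares(f,x0,loss='soft_l1'); return r.x,f(r.x)
E
cat > loc.py <<'E'
from h import *
env.grab_frame("top");env.grab_frame("scene")
for n in ["stopper_red","stopper_yellow","stopper_blue","stopper_green","pot_red","pot_yellow","pot_blue","pot_green","glue","brush_cup"]:
    d={c:env.boxes_of(n,c) for c in ["top","scene"]}
    for c in d: print(n,c,[(np.round(b["extent"]).tolist(),round(b["confidence"],2)) for b in d[c][:3]])
    rs,z0=(STOP,.003) if n[0]=='s' else (POT,.005) if n[0]=='p' else ([(.029,0),(.029,.1),(.004,.142)],0) if n=='glue' else ([(.025,0),(.035,.078)],0)
    for cs in (["top"],["scene"],["top","scene"]):
        obs=[(c,d[c][0]["extent"],None) for c in cs if d[c]]
        if obs:
            x,r=fit(rs,z0,obs,[.5,0.]); print("   ",cs,np.round(x,4),np.round(r,1))
E
python3 loc.py
```

```text
stopper_red top [([276.0, 219.0, 27.0, 30.0], 0.92), ([219.0, 208.0, 34.0, 26.0], 0.61)]
stopper_red scene [([368.0, 231.0, 30.0, 24.0], 0.65)]
    ['top'] [0.5301 0.1734] [-1.2  0.7  1.2 -0.7]
    ['scene'] [0.5353 0.1707] [ 1.4  0.9 -1.3 -0.7]
    ['top', 'scene'] [0.5315 0.1725] [-0.8  0.1  1.6 -1.3  0.6 -0.  -2.2 -1.8]
stopper_yellow top [([267.0, 255.0, 26.0, 31.0], 0.89)]
stopper_yellow scene [([345.0, 213.0, 26.0, 27.0], 0.92), ([211.0, 327.0, 42.0, 52.0], 0.23)]
    ['top'] [0.4468 0.1915] [-1.9  0.9  2.  -0.9]
    ['scene'] [0.4508 0.1908] [-0.1  3.1  0.1 -2.1]
    ['top', 'scene'] [0.4478 0.1936] [-2.9  0.4  1.  -1.3 -0.4  2.1 -0.2 -3.1]
stopper_blue top [([135.0, 294.0, 31.0, 27.0], 0.93), ([220.0, 261.0, 26.0, 29.0], 0.78), ([235.0, 322.0, 31.0, 32.0], 0.77)]
stopper_blue scene [([317.0, 186.0, 23.0, 19.0], 0.8), ([383.0, 158.0, 26.0, 18.0], 0.63), ([366.0, 195.0, 21.0, 23.0], 0.62)]
    ['top'] [0.3568 0.4786] [-0.1 -1.7  0.1  1.6]
    ['scene'] [0.3189 0.2376] [-0.8 -0.4  0.8  0.4]
    ['top', 'scene'] [0.3534 0.476 ] [  1.   -0.1   1.1   3.1  61.1 -30.9  61.  -31.9]
st
[... 1421 characters left out ...]
7 -0.3  0.8  0.2]
    ['top', 'scene'] [ 0.5831 -0.2762] [ 0.3  0.5  0.1 -0.9 -0.6 -0.6  0.8 -0. ]
glue top [([347.0, 181.0, 30.0, 29.0], 0.75)]
glue scene [([355.0, 268.0, 24.0, 57.0], 0.93), ([281.0, 313.0, 44.0, 53.0], 0.38)]
    ['top'] [0.6068 0.0152] [ 0.4 -2.4 -0.4  7.1]
    ['scene'] [0.611  0.0117] [-2.5 -1.2  1.9  0.9]
    ['top', 'scene'] [0.6118 0.0147] [ 0.6 -4.6 -0.1  5.1 -1.4 -1.8  3.   0.3]
brush_cup top [([361.0, 276.0, 28.0, 31.0], 0.84)]
brush_cup scene [([275.0, 228.0, 35.0, 68.0], 0.59)]
    ['top'] [ 0.3971 -0.0129] [-2.4 -1.   2.5  1. ]
    ['scene'] [ 0.3985 -0.0109] [ 2.3 24.5 -2.4 -1.7]
    ['top', 'scene'] [ 0.3972 -0.0119] [-2.9 -1.1  2.   0.9  1.6 24.5 -3.1 -1.7]
```

```bash
cat > col.py <<'E'
from h import *
HS={'red':[(0,8),(172,180)],'yellow':[(18,34)],'blue':[(108,128)],'green':[(45,85)]}
def cmask(im,c):
    h=cv2.cvtColor(im,cv2.COLOR_RGB2HSV);m=np.zeros(im.shape[:2],bool)
    for lo,hi in HS[c]: m|=(h[...,0]>=lo)&(h[...,0]<=hi)
    m&=(h[...,1]>140)&(h[...,2]>50)
    return cv2.morphologyEx(m.astype(np.uint8),cv2.MORPH_OPEN,np.ones((2,2)))
def near(m,uv,rad=40):
    n,l,st,ce=cv2.connectedComponentsWithStats(m)
    ok=[i for i in range(1,n) if np.hypot(*(ce[i]-uv))<rad and st[i,4]>80]
    if not ok: return None
    i=max(ok,key=lambda i:st[i,4]); x,y,w,h,_=st[i]
    return [x+(w-1)/2,y+(h-1)/2,w,h]
S0=dict(red=(.5315,.1725),yellow=(.4478,.1936),blue=(.463,.291),green=(.56,.2991))
P0=dict(red=(.5717,-.1758),yellow=(.4836,-.2954),blue=(.4647,-.195),green=(.5831,-.2762))
LID=[(.039,.066),(.039,.080)]
E
cat > loc2.py <<'E'
from col import *
ims={c:env.grab_frame(c) for c in ("top","scene")}
for kind,D,rs,z0 in (("stopper",S0,STOP,.003),("pot",P0,LID,.005)):
  for c,x0 in D.items():
    obs=[]
    for cam in ims:
        uv=proj(cam,np.array([[*x0,z0+(.03 if kind[0]=='s' else .075)]]))[0]
        e=near(cmask(ims[cam],c),uv,25)
        if e: obs.append((cam,e,None))
        else: print('none',cam,c,uv)
    for o in ([obs[0]],[obs[-1]],obs):
        x,r=fit(rs,z0,o,x0);print(kind,c,[i[0] for i in o],np.round(x,4),np.round(r,1))
E
python3 loc2.py
```

```text
stopper red ['top'] [0.5294 0.1752] [-0.1 -0.4  0.1  0.4]
stopper red ['scene'] [0.5414 0.1693] [-0.6  0.2  0.6 -0.2]
stopper red ['top', 'scene'] [0.5339 0.1752] [-0.  -2.3  0.2 -1.5 -1.6 -2.2 -0.6 -2.7]
stopper yellow ['top'] [0.443 0.191] [-0.4 -0.3  0.4  0.2]
stopper yellow ['scene'] [0.4556 0.1828] [-0.6  0.2  0.6 -0.2]
stopper yellow ['top', 'scene'] [0.4461 0.1909] [-0.3 -1.6  0.4 -1.1 -1.5 -2.7 -0.6 -3.2]
stopper blue ['top'] [0.4294 0.2985] [-1.1 -0.8  1.1  0.8]
stopper blue ['scene'] [0.4431 0.2909] [-1.  -0.3  1.   0.2]
stopper blue ['top', 'scene'] [0.4329 0.2986] [-1.  -2.4  1.1 -0.8 -2.3 -2.9 -0.5 -2.6]
none scene green [405.24575919 209.25755695]
stopper green ['top'] [0.5783 0.3078] [ -4.6 -10.7   5.7   3.7]
stopper green ['top'] [0.5783 0.3078] [ -4.6 -10.7   5.7   3.7]
stopper green ['top'] [0.5783 0.3078] [ -4.6 -10.7   5.7   3.7]
pot red ['top'] [ 0.5643 -0.1731] [ 0.4  0.4 -0.4 -0.4]
pot red ['scene'] [ 0.5771 -0.1798] [ 0.2  2.1 -0.2 -1.3]
pot red ['top', 'scene'] [ 0.5696 -0.1737] [ 0.6 -1.9 -0.2 -2.8 -0.4 -1.1 -1.  -5. ]
pot yellow ['top'] [ 0.4833 -0.2964] [ 0.2  0.1 -0.2 -0.1]
pot yellow ['scene'] [ 0.4956 -0.3017] [ 0.1  0.9 -0.1 -0.8]
pot yellow ['top', 'scene'] [ 0.4887 -0.2971] [ 0.4 -2.3 -0.1 -2.6 -0.5 -1.9 -0.8 -4. ]
pot blue ['top'] [ 0.4614 -0.2013] [-1.1 -0.5  1.1  0.5]
pot blue ['scene'] [ 0.473  -0.2048] [-0.5  0.1  0.5 -0.1]
pot blue ['top', 'scene'] [ 0.4669 -0.2017] [-1.  -3.   1.1 -2.1 -1.4 -1.9 -0.6 -2.4]
pot green ['top'] [ 0.5818 -0.2761] [-1.4 -1.6  1.3  1.4]
pot green ['scene'] [ 0.5873 -0.2747] [-1.1 -2.7  1.1  1.3]
pot green ['top', 'scene'] [ 0.5848 -0.2747] [-2.1 -2.9  0.6  0.1 -2.  -3.3  0.2  0.6]
```

```bash
python3 -m jog '[[0,0,0,-6.35],[0,0,0,-6.35],[25,0,-35,0],[25,0,-35,0],[25,0,-35,0]]' 0; python3 -m jog '[[25,0,-35,0],[25,0,-35,0],[25,0,-35,0],[25,0,-35,0],[25,0,-35,0]]'; python3 -m jog '[[25,0,-35,0],[25,0,-35,0],[25,0,-35,0],[0,0,0,0],[0,0,0,0]]'
```

```text
clock: 1.85
position: [0.2242, 0.5521, 0.4046]
tcp_rot: [[1.0, -0.0, -0.0], [0.0, -0.0, 1.0], [-0.0, -1.0, -0.0]]
force: [0.4, 0.1, 0.2]
width: 0.0854
clock: 2.35
position: [0.3492, 0.3768, 0.405]
tcp_rot: [[1.0, 0.0, 0.0], [-0.0, 0.0, 1.0], [0.0, -1.0, 0.0]]
force: [0.4, -0.1, 0.4]
width: 0.0857
clock: 2.85
position: [0.4239, 0.2727, 0.4049]
tcp_rot: [[1.0, 0.0, 0.002], [-0.002, 0.0, 1.0], [0.0, -1.0, 0.0]]
force: [-0.0, 0.7, 1.1]
width: 0.085
```

```bash
cat > wr.py <<'E'
import sys
from col import *
# usage: wr.py name kinds
s=env.observe(); im=env.grab_frame("wrist"); cv2.imwrite(f"pics/{sys.argv[1]}.png",im[:,:,::-1])
print("tcp",np.round(s["position"],4))
for kind,D,rs,z0 in (("stopper",S0,STOP,.003),("pot",P0,LID,.005)):
  if kind!=sys.argv[2]: continue
  for c,x0 in D.items():
    uv=proj("wrist",np.array([[*x0,z0+(.03 if kind[0]=='s' else .075)]]),s)[0]
    e=near(cmask(im,c),uv,60)
    if not e: print('none',c,uv);continue
    x,r=fit(rs,z0,[("wrist",e,s)],x0)
    print(kind,c,np.round(e),'xy',np.round(x,4),'res',np.round(r,1),'dx,dy mm',np.round((x-s["position"][:2])*1000,1))
E
python3 wr.py w1 stopper
```

```text
tcp [0.4239 0.2727 0.4049]
stopper red [224. 310.  64.  58.] xy [0.535  0.1779] res [-1.  -0.9  1.1  1.2] dx,dy mm [111.2 -94.7]
stopper yellow [233. 228.  71.  68.] xy [0.4468 0.1929] res [ 0.  -0.2 -0.   0.2] dx,dy mm [ 22.9 -79.7]
stopper blue [348. 214.  68.  68.] xy [0.4336 0.3006] res [-1.5 -0.7  1.5  1. ] dx,dy mm [ 9.7 28. ]
stopper green [346. 332.  62.  55.] xy [0.5604 0.3013] res [-0.9 -1.4  0.9  1.8] dx,dy mm [136.5  28.6]
```

View pics/w1.png

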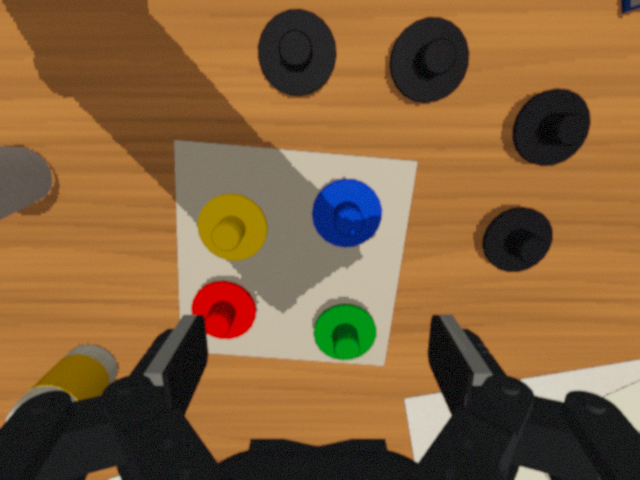

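Candidates for stopper_blue in the wrist view are the blue one on the mat at (348,214) and the black ones at (297,52), (428,60), (552,126) and (517,238). The one on the mat fits, because it is blue. I'll confirm that in an enlarged crop.

```bash
python3 - <<'E'
import cv2
im=cv2.imread("pics/w1.png")[20:280,240:600]
cv2.imwrite("pics/w1crop.png",cv2.resize(im,None,fx=2.2,fy=2.2))
E
```

```text
(no output)
```

View pics/w1crop.png

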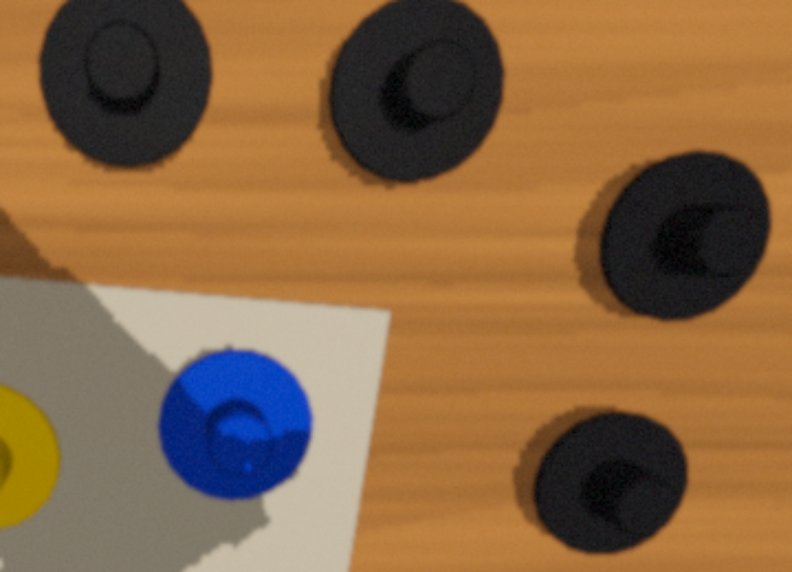

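The crop confirms it: the blue stopper is on the mat and the four black ones are look-alikes. I'll go to blue first.

```bash
python3 -m jog '[[5,20,14,0],[5,40,14,0],[0,40,0,0],[0,40,0,0],[0,0,0,0]]' 0 ; python3 wr.py w2 stopper
```

```text
clock: 3.4
position: [0.4313, 0.3017, 0.2606]
tcp_rot: [[1.0, -0.006, -0.002], [0.002, -0.005, 1.0], [-0.006, -1.0, -0.005]]
force: [-0.6, -0.3, -0.2]
width: 0.0854
tcp [0.4313 0.3017 0.2606]
stopper red [108. 384.  56.  38.] xy [0.5337 0.1761] res [-4.2 -1.8 44.5 60.1] dx,dy mm [ 102.4 -125.6]
stopper yellow [133. 285. 115. 105.] xy [0.4465 0.1925] res [-1.  -0.5  1.1  0.7] dx,dy mm [  15.3 -109.2]
stopper blue [318. 264. 114. 106.] xy [0.4337 0.3004] res [-0.9 -1.1  0.9  2.7] dx,dy mm [ 2.4 -1.2]
stopper green [318. 424.  94.  46.] xy [0.5607 0.3013] res [-2.1 -1.9  2.1 51.3] dx,dy mm [129.5  -0.4]
```

View pics/w2.png

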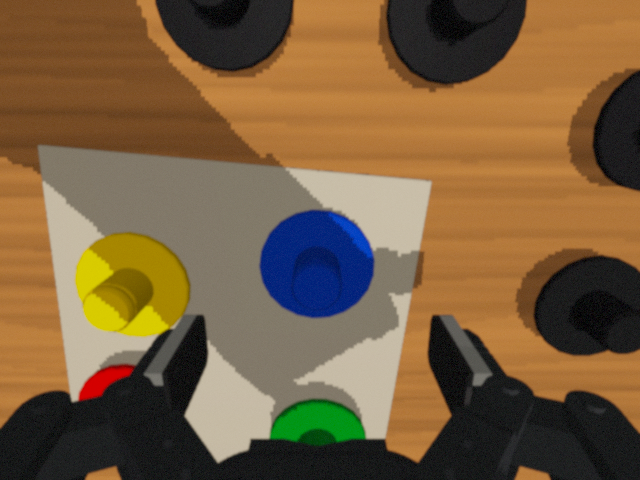

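Blue's position is the same at both heights, (0.4336, 0.3004). Next I descend and grip.

```bash
python3 -m jog '[[2,20,-1,0],[0,20,0,0],[0,18,0,0],[0,0,0,0],[0,0,0,0]]' 0; python3 -m jog '[[0,0,0,0],[0,0,0,0],[0,0,0,0],[0,0,0,0],[0,0,0,0]]' 255;python3 -m jog '[[0,0,0,0],[0,0,0,0],[0,0,0,0]]'
```

```text
clock: 3.95
position: [0.4358, 0.3011, 0.2086]
tcp_rot: [[1.0, 0.001, -0.0], [0.0, 0.001, 1.0], [0.001, -1.0, 0.001]]
force: [0.3, 0.2, 1.0]
width: 0.0851
clock: 4.45
position: [0.4356, 0.3004, 0.2072]
tcp_rot: [[1.0, 0.0, 0.0], [-0.0, 0.0, 1.0], [0.0, -1.0, 0.0]]
force: [-2.6, -1.4, 9.7]
width: 0.0242
clock: 4.75
position: [0.4356, 0.3004, 0.2072]
tcp_rot: [[1.0, 0.0, 0.0], [-0.0, 0.0, 1.0], [0.0, -1.0, 0.0]]
force: [-1.6, -2.0, 9.2]
width: 0.0237
```

```bash
python3 -m jog '[[0,-10,0,0],[0,-30,0,0],[0,-40,0,0],[0,0,0,0],[0,0,0,0]]'; python3 wr.py w3 none; python3 - <<'E'
from h import *
im=env.grab_frame("scene");cv2.imwrite("pics/s3.png",cv2.resize(im[60:300,230:530],None,fx=2.5,fy=2.5)[:,:,::-1])
E
```

```text
clock: 5.25
position: [0.4355, 0.3005, 0.288]
tcp_rot: [[1.0, 0.001, 0.0], [-0.0, 0.002, 1.0], [0.001, -1.0, 0.002]]
force: [0.2, -0.6, -0.8]
width: 0.024
tcp [0.4355 0.3005 0.288 ]
```

View pics/w3.png

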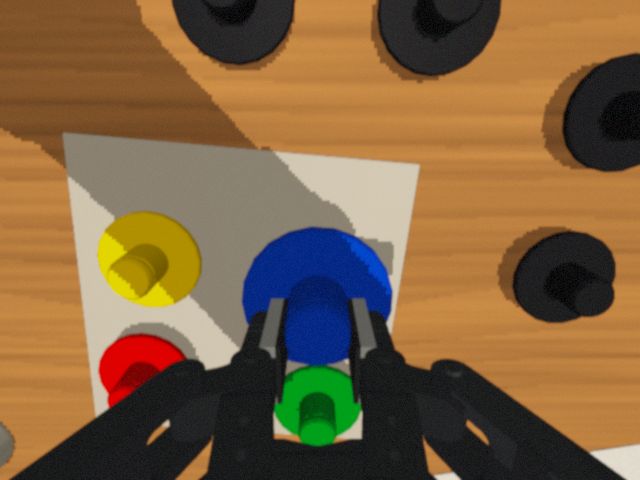

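View pics/s3.png

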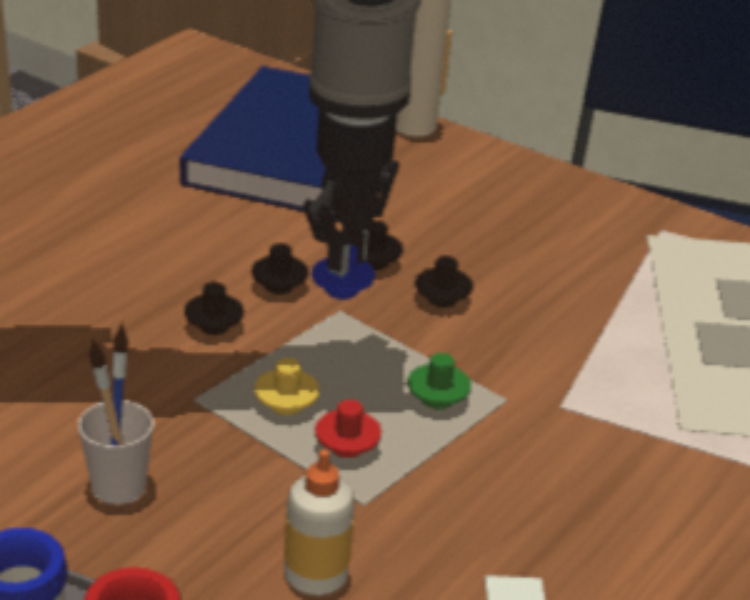

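Blue is held: the wrist view has it between the fingers at (318,295), and the scene view shows it clear of the mat. I'll measure the pose in hand.

```bash
cat > hand.py <<'E'
import sys
from col import *
s=env.observe(); im=env.grab_frame("wrist"); c=sys.argv[1]
m=cmask(im,c); p=s["position"]
n,l,st,ce=cv2.connectedComponentsWithStats(m)
i=1+np.argmin([np.hypot(*(ce[k]-[318,300]))+ (1e4 if st[k,4]<500 else 0) for k in range(1,n)])
x,y,w,h,_=st[i]; L,T,R=x-.0,y-.0,x+w-1
f=lambda v:(lambda b:[b[0]-L,b[1]-T,b[2]-R])(box(proj("wrist",rings(STOP[:2],v[0],v[1],v[2]),s)))
r=least_squares(f,[p[0],p[1],p[2]-.2],x_scale=.01)
print("tcp",np.round(p,4),"box",L,T,R,"bottom rel tcp mm",np.round((r.x-p)*1000,1),"res",np.round(r.fun,1),"width",s["width"])
E
python3 hand.py blue
```

```text
tcp [0.4351 0.3002 0.2863] box 244.0 229.0 391 bottom rel tcp mm [-0.000e+00 -1.000e-01 -2.096e+02] res [ 0. -0.  0.] width 0.02389522786261597
```

```bash
python3 -m jog '[[5,-48,-5,0],[5,-48,-10,0],[5,-48,-15,0],[5,0,-45,0],[0,0,-45,0]]'; python3 -m jog '[[0,0,-45,0],[0,0,-45,0],[0,0,-45,0],[0,0,-45,0],[0,0,-45,0]]'; python3 -m jog '[[0,0,-45,0],[0,0,-45,0],[0,0,-40,0],[0,0,0,0],[0,0,0,0]]'; python3 wr.py w4 pot
```

```text
clock: 5.9
position: [0.4557, 0.1797, 0.4306]
tcp_rot: [[1.0, 0.001, -0.001], [0.001, 0.0, 1.0], [0.001, -1.0, 0.0]]
force: [0.5, -0.9, -1.5]
width: 0.024
clock: 6.4
position: [0.4548, -0.0462, 0.4296]
tcp_rot: [[1.0, -0.001, 0.0], [-0.0, -0.0, 1.0], [-0.001, -1.0, -0.0]]
force: [1.6, 0.8, -0.2]
width: 0.0236
clock: 6.9
position: [0.4551, -0.1749, 0.4294]
tcp_rot: [[1.0, -0.002, 0.002], [-0.002, -0.0, 1.0], [-0.002, -1.0, -0.0]]
force: [0.3, 0.9, -1.0]
width: 0.0239
tcp [ 0.4551 -0.1749  0.4294]
none red [317.11684033 333.5100681 ]
pot yellow [180. 246.  97.  90.] xy [ 0.4856 -0.2954] res [ 1.2  0.5 -1.3 -0.6] dx,dy mm [  30.6 -120.4]
pot blue [318. 270. 149. 188.] xy [ 0.4651 -0.1841] res [ 17.3   1.4 -39.5 -95.1] dx,dy mm [10.1 -9.1]
pot green [212. 336.  75.  68.] xy [ 0.581  -0.2737] res [-3.1 -1.4  7.4  9.4] dx,dy mm [125.9 -98.7]
```

View pics/w4.png

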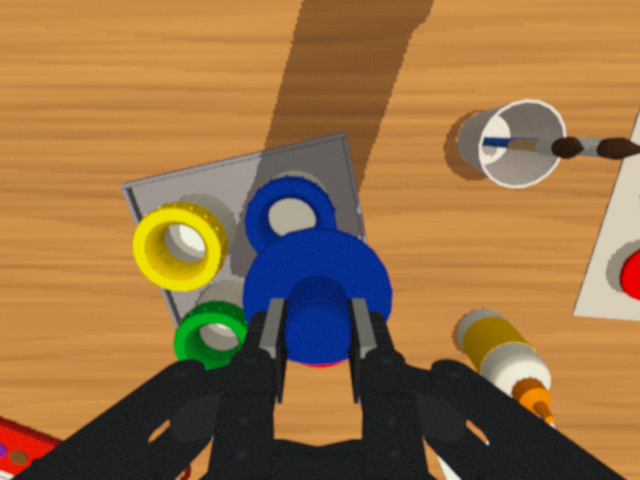

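The wrist view shows the yellow pot at (180,246), the green one at (212,336), and the blue one at (290,215) half hidden by the held stopper. I'll back off sideways to see them all clearly.

```bash
python3 -m jog '[[0,0,40,0],[0,0,40,0],[0,0,20,0],[0,0,0,0],[0,0,0,0]]'; python3 wr.py w5 pot
```

```text
clock: 7.45
position: [0.4553, -0.0735, 0.4301]
tcp_rot: [[1.0, -0.0, -0.002], [0.002, -0.0, 1.0], [-0.0, -1.0, -0.0]]
force: [-0.1, -0.9, -0.1]
width: 0.0242
tcp [ 0.4553 -0.0735  0.4301]
pot red [210. 327.  81.  85.] xy [ 0.5677 -0.174 ] res [-2.3  2.3  3.2 -2.7] dx,dy mm [ 112.5 -100.4]
pot yellow [ 66. 246. 105.  91.] xy [ 0.4867 -0.2945] res [ 2.   0.9 -2.8 -1.4] dx,dy mm [  31.4 -221. ]
pot blue [174. 221.  97.  91.] xy [ 0.4639 -0.1964] res [ 0.1 -0.2 -0.1  0.3] dx,dy mm [   8.7 -122.9]
pot green [112. 340.  90.  80.] xy [ 0.5828 -0.2701] res [ 0.1  0.6 -0.1 -0.8] dx,dy mm [ 127.6 -196.6]
```

View pics/w5.png

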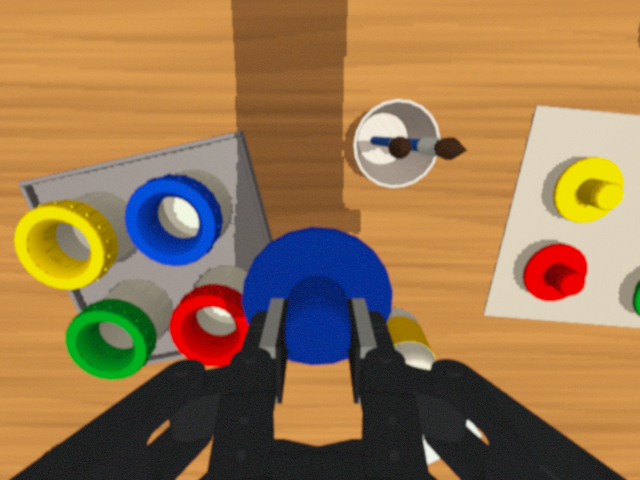

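```bash
python3 -m jog '[[20,0,-41,0],[20,0,-41,0],[25,30,-41,0],[0,40,0,0],[0,0,0,0]]'; python3 -m jog '[[0,0,0,0]]'; python3 wr.py w6 pot; python3 hand.py blue
```

```text
clock: 8.0
position: [0.516, -0.1937, 0.3596]
tcp_rot: [[1.0, -0.008, 0.003], [-0.003, -0.001, 1.0], [-0.008, -1.0, -0.001]]
force: [-0.4, 0.7, 0.1]
width: 0.0238
clock: 8.1
position: [0.517, -0.1931, 0.3639]
tcp_rot: [[1.0, -0.002, 0.001], [-0.001, -0.0, 1.0], [-0.002, -1.0, -0.0]]
force: [-0.0, 0.0, 0.0]
width: 0.0238
tcp [ 0.517  -0.1931  0.3639]
pot red [392. 307.  14.  49.] xy [ 0.5933 -0.162 ] res [-78.4  -1.3  13.3  50. ] dx,dy mm [76.3 31.1]
pot yellow [163. 192. 129. 120.] xy [ 0.4863 -0.2954] res [ 1.5  0.3 -2.  -0.4] dx,dy mm [ -30.8 -102.3]
pot blue [310. 157. 121. 123.] xy [ 0.4644 -0.1978] res [-1.1 -0.7  1.1  1.4] dx,dy mm [-52.7  -4.7]
pot green [203. 320.  93. 104.] xy [ 0.583  -0.2737] res [-2.9  1.1 13.9 -1.1] dx,dy mm [ 66.  -80.7]
tcp [ 0.5174 -0.1929  0.365 ] box 244.0 228.0 391 bottom rel tcp mm [-2.000e-01 -0.000e+00 -2.097e+02] res [ 0. -0.  0.] width 0.023718661928237853
```

View pics/w6.png

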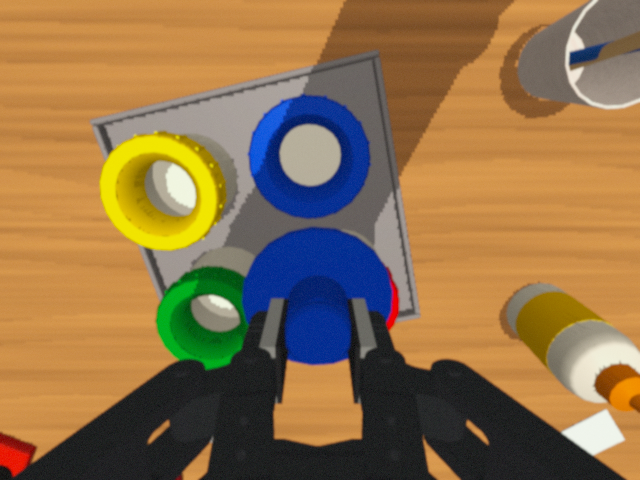

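The view straight down on the blue pot puts it at (310,157), i.e. xy (0.4644, -0.1978), and the stopper is centred in the hand. I'll move above the pot and descend.

```bash
python3 -m jog '[[-27,0,-3,0],[-26,0,-2,0],[0,30,0,0],[0,30,0,0],[0,0,0,0]]'; python3 -m jog '[[0,0,0,0],[0,0,0,0]]'; python3 wr.py w7 none
```

```text
clock: 8.7
position: [0.4639, -0.1968, 0.303]
tcp_rot: [[1.0, -0.002, -0.001], [0.001, 0.001, 1.0], [-0.002, -1.0, 0.001]]
force: [0.3, 0.1, 0.5]
width: 0.024
clock: 8.9
position: [0.465, -0.1978, 0.3056]
tcp_rot: [[1.0, 0.002, -0.0], [0.0, -0.0, 1.0], [0.002, -1.0, -0.0]]
force: [0.5, 0.9, -0.1]
width: 0.024
tcp [ 0.465  -0.1978  0.3056]
```

View pics/w7.png

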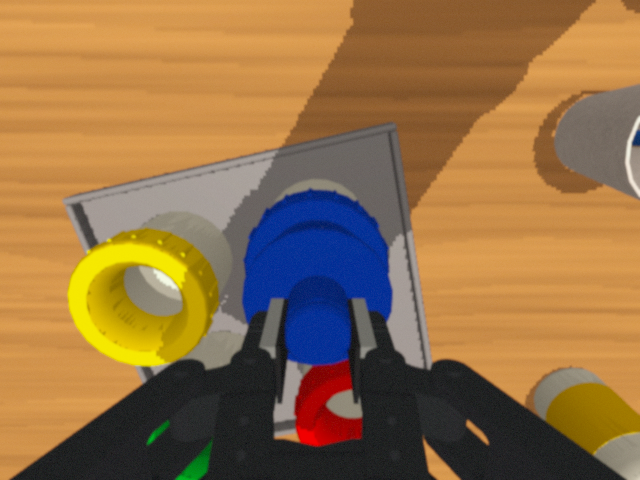

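Well aligned: the pot lid lies directly below the blue stopper. I'll lower it and watch the force.

```bash
python3 -m jog '[[0,8,0,0],[0,6,0,0],[0,4,0,0],[0,0,0,0]]'; python3 -m jog '[[0,4,0,0],[0,3,0,0],[0,0,0,0]]'
```

```text
clock: 9.35
position: [0.4642, -0.1976, 0.285]
tcp_rot: [[1.0, -0.001, 0.0], [-0.0, -0.0, 1.0], [-0.001, -1.0, -0.0]]
force: [-0.6, -0.1, -0.2]
width: 0.0237
clock: 9.65
position: [0.4642, -0.1977, 0.2783]
tcp_rot: [[1.0, -0.001, 0.0], [-0.0, -0.0, 1.0], [-0.001, -1.0, -0.0]]
force: [0.0, 0.6, -0.6]
width: 0.0242
```

```bash
python3 -m jog '[[0,3,0,0],[0,2,0,0],[0,0,0,0]]'; python3 -m jog '[[0,0,0,0],[0,0,0,0],[0,0,0,0],[0,0,0,0]]' 120; python3 -m jog '[[0,-10,0,0],[0,-40,0,0],[0,-40,0,0],[0,0,0,0],[0,0,0,0]]' ; python3 wr.py w8 none
```

```text
clock: 9.95
position: [0.4643, -0.1976, 0.2735]
tcp_rot: [[1.0, -0.0, 0.0], [-0.0, -0.0, 1.0], [-0.0, -1.0, -0.0]]
force: [0.8, 0.3, -0.5]
width: 0.0239
clock: 10.35
position: [0.4644, -0.1977, 0.2738]
tcp_rot: [[1.0, 0.0, 0.0], [-0.0, -0.0, 1.0], [0.0, -1.0, -0.0]]
force: [0.6, -0.7, -0.2]
width: 0.0453
clock: 10.85
position: [0.4645, -0.1977, 0.3649]
tcp_rot: [[1.0, 0.002, -0.0], [0.0, 0.0, 1.0], [0.002, -1.0, 0.0]]
force: [-0.1, 0.8, -0.6]
width: 0.045
tcp [ 0.4645 -0.1977  0.3649]
```

View pics/w8.png

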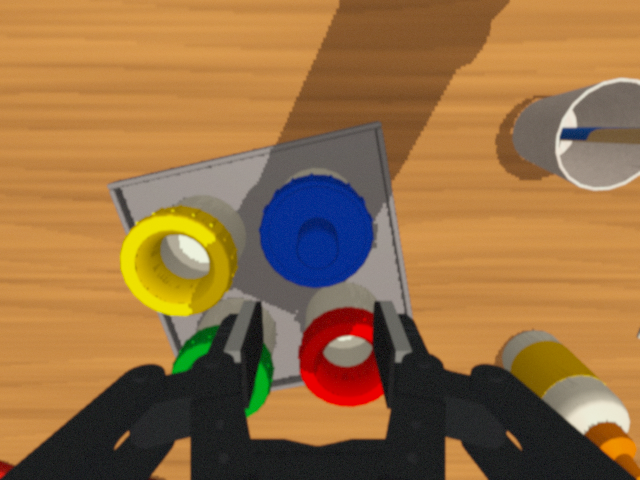

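Blue is seated in its pot at (318,231). Next is yellow at (0.4466, 0.1927).

```bash
python3 -m jog '[[0,-35,0,0],[0,-30,25,0],[0,0,46,0],[0,0,46,0],[0,0,46,0]]' 100; python3 -m jog '[[0,0,46,0],[0,0,46,0],[0,0,46,0],[-9,0,46,0],[-9,0,43,0]]' 0;  python3 -m jog '[[0,40,0,0],[0,45,0,0],[0,45,0,0],[0,40,0,0],[0,0,0,0]]' ; python3 wr.py w9 stopper | grep -E 'tcp|yell'
```

```text
clock: 11.4
position: [0.4637, -0.0331, 0.4282]
tcp_rot: [[1.0, -0.001, 0.001], [-0.001, -0.0, 1.0], [-0.001, -1.0, -0.0]]
force: [1.6, -0.4, -0.1]
width: 0.052
clock: 11.9
position: [0.4456, 0.1943, 0.4276]
tcp_rot: [[1.0, -0.002, 0.0], [-0.0, -0.001, 1.0], [-0.002, -1.0, -0.001]]
force: [1.7, -0.3, -0.4]
width: 0.085
clock: 12.4
position: [0.4445, 0.1913, 0.254]
tcp_rot: [[1.0, -0.008, 0.0], [-0.0, -0.006, 1.0], [-0.008, -1.0, -0.006]]
force: [-0.7, 0.7, 0.9]
width: 0.0854
tcp [0.4445 0.1913 0.254 ]
stopper yellow [322. 270. 118. 111.] xy [0.4467 0.1926] res [-0.6 -0.6  0.6  1. ] dx,dy mm [2.2 1.3]
```

View pics/w9.png

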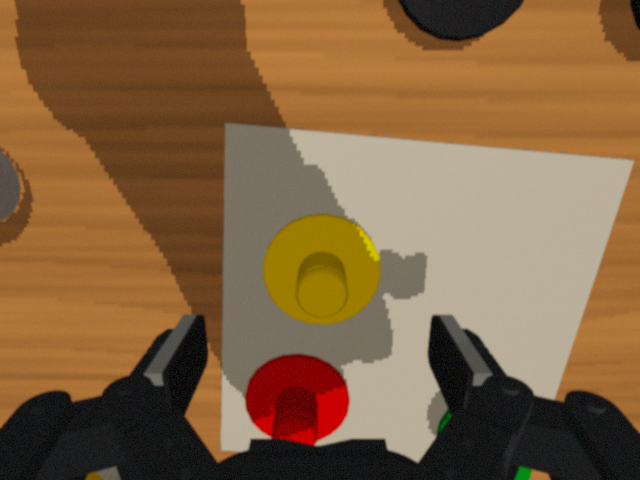

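Yellow is centred at (322,270). I'll descend and grip it.

```bash
python3 -m jog '[[1,20,0,0],[0,20,0,0],[0,9,0,0],[0,0,0,0],[0,0,0,0]]' 0; python3 -m jog '[[0,0,0,0],[0,0,0,0],[0,0,0,0],[0,0,0,0],[0,0,0,0]]' 255;python3 -m jog '[[0,0,0,0],[0,-10,0,0],[0,-35,0,0],[0,-40,0,0],[0,0,0,0]]'; python3 hand.py yellow
```

```text
clock: 12.95
position: [0.4479, 0.1925, 0.211]
tcp_rot: [[1.0, 0.001, 0.0], [-0.0, 0.001, 1.0], [0.001, -1.0, 0.001]]
force: [-0.2, 0.2, 0.4]
width: 0.0851
clock: 13.45
position: [0.4476, 0.1923, 0.2101]
tcp_rot: [[1.0, 0.0, 0.0], [-0.0, 0.0, 1.0], [0.0, -1.0, 0.0]]
force: [-1.8, -0.8, 9.4]
width: 0.0242
clock: 13.95
position: [0.4487, 0.1925, 0.2993]
tcp_rot: [[1.0, 0.005, 0.001], [-0.001, 0.004, 1.0], [0.005, -1.0, 0.004]]
force: [-0.2, -0.1, -0.8]
width: 0.0239
tcp [0.4487 0.1925 0.2993] box 244.0 229.0 391 bottom rel tcp mm [   1.     0.7 -209.6] res [ 0. -0. -0.] width 0.023878438246913283
```

```bash
python3 -m jog '[[0,-45,0,0],[5,-45,-5,0],[10,-40,-15,0],[12,0,-43,0],[10,0,-45,0]]'; python3 -m jog '[[10,0,-45,0],[10,0,-45,0],[10,0,-45,0],[10,0,-45,0],[10,0,-45,0]]'; python3 -m jog '[[0,0,-45,0],[0,0,-45,0],[0,30,-45,0],[0,35,-20,0],[0,0,0,0]]';python3 -m jog '[[0,0,0,0],[0,0,0,0]]'; python3 wr.py w10 pot; python3 hand.py yellow
```

```text
clock: 14.5
position: [0.4846, 0.0837, 0.4255]
tcp_rot: [[1.0, 0.001, -0.002], [0.002, 0.001, 1.0], [0.001, -1.0, 0.001]]
force: [0.8, -0.3, -0.9]
width: 0.0239
clock: 15.0
position: [0.5342, -0.1424, 0.4242]
tcp_rot: [[1.0, -0.001, -0.0], [0.0, 0.0, 1.0], [-0.001, -1.0, 0.0]]
force: [1.2, 1.4, -0.6]
width: 0.0238
clock: 15.5
position: [0.5323, -0.2945, 0.3574]
tcp_rot: [[1.0, -0.007, 0.004], [-0.004, 0.0, 1.0], [-0.007, -1.0, 0.0]]
force: [-0.1, 0.6, -0.8]
width: 0.0234
clock: 15.7
position: [0.5348, -0.2915, 0.3628]
tcp_rot: [[1.0, 0.001, -0.001], [0.001, 0.0, 1.0], [0.001, -1.0, 0.0]]
force: [0.7, -0.4, -1.4]
width: 0.0239
tcp [ 0.5348 -0.2915  0.3628]
pot red [482. 278. 118. 109.] xy [ 0.5674 -0.1743] res [ 0.2  0.5 -0.1 -0.7] dx,dy mm [ 32.6 117.2]
pot yellow [310. 164. 122. 125.] xy [ 0.4869 -0.2959] res [-0.6  0.3  0.6 -0.3] dx,dy mm [-47.9  -4.4]
pot blue [465. 126. 131. 130.] xy [ 0.4644 -0.1995] res [-0.7 -0.7  0.6  1.3] dx,dy mm [-70.5  92. ]
pot green [392. 304.  10.  45.] xy [ 0.6106 -0.2617] res [-81.6  -1.2  14.5  54.4] dx,dy mm [75.7 29.7]
tcp [ 0.5349 -0.2914  0.363 ] box 243.0 229.0 392 bottom rel tcp mm [  -0.3    0.  -207.3] res [-0.  0. -0.] width 0.023965603727843482
```

View pics/w10.png

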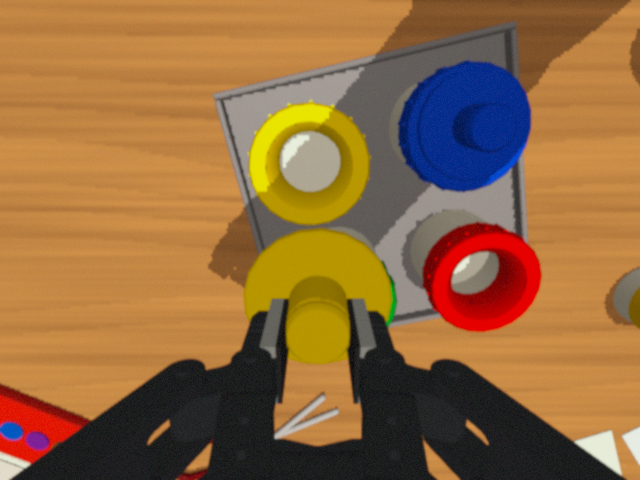

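The yellow pot is at (310,164), and blue looks seated at (465,126). I'll shift by −48 in x and −4 in y, then descend.

```bash
python3 -m jog '[[-24,0,-2,0],[-24,0,-2,0],[0,30,0,0],[0,30,0,0],[0,0,0,0]]'; python3 -m jog '[[0,0,0,0],[0,0,0,0],[0,8,0,0],[0,6,0,0],[0,0,0,0]]'; python3 -m jog '[[0,5,0,0],[0,3,0,0],[0,0,0,0]]'
```

```text
clock: 16.3
position: [0.486, -0.2948, 0.3002]
tcp_rot: [[1.0, -0.003, -0.001], [0.001, 0.002, 1.0], [-0.003, -1.0, 0.002]]
force: [0.2, 1.0, -0.1]
width: 0.0239
clock: 16.8
position: [0.4862, -0.2961, 0.2873]
tcp_rot: [[1.0, -0.001, 0.0], [-0.0, 0.0, 1.0], [-0.001, -1.0, 0.0]]
force: [-0.5, -0.3, -0.2]
width: 0.0239
clock: 17.1
position: [0.4862, -0.2963, 0.2795]
tcp_rot: [[1.0, -0.001, 0.0], [-0.0, 0.0, 1.0], [-0.001, -1.0, 0.0]]
force: [-0.0, -0.5, -0.5]
width: 0.0239
```

```bash
python3 -m jog '[[0,2,0,0],[0,2,0,0],[0,0,0,0]]'; python3 -m jog '[[0,0,0,0],[0,0,0,0],[0,0,0,0],[0,0,0,0]]' 120; python3 -m jog '[[0,-10,0,0],[0,-40,0,0],[0,-40,0,0],[0,0,0,0],[0,0,0,0]]' ; python3 wr.py w11 none
```

```text
clock: 17.4
position: [0.4863, -0.2963, 0.2758]
tcp_rot: [[1.0, -0.0, 0.0], [-0.0, 0.0, 1.0], [-0.0, -1.0, 0.0]]
force: [-0.3, 0.0, -0.3]
width: 0.0236
clock: 17.8
position: [0.4864, -0.2963, 0.2761]
tcp_rot: [[1.0, 0.0, 0.0], [-0.0, -0.0, 1.0], [0.0, -1.0, -0.0]]
force: [0.1, -0.3, -0.4]
width: 0.045
clock: 18.3
position: [0.4864, -0.2963, 0.3674]
tcp_rot: [[1.0, 0.002, 0.0], [-0.0, -0.0, 1.0], [0.002, -1.0, -0.0]]
force: [-0.8, 0.7, -0.6]
width: 0.0454
tcp [ 0.4864 -0.2963  0.3674]
```

View pics/w11.png

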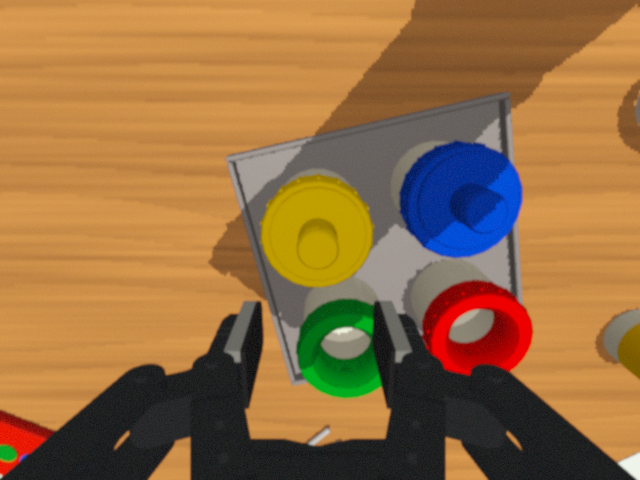

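Yellow is seated at (318,231). Green next, at (0.5605, 0.3013).

```bash
python3 -m jog '[[0,-35,0,0],[0,-30,20,0],[6,0,46,0],[6,0,46,0],[6,0,46,0]]' 100; python3 -m jog '[[6,0,46,0],[6,0,46,0],[6,0,46,0],[6,0,46,0],[6,0,46,0]]' 0; python3 -m jog '[[6,0,46,0],[6,0,46,0],[6,0,46,0],[6,0,46,0],[2,0,25,0]]' ; python3 -m jog '[[0,40,0,0],[0,45,0,0],[0,45,0,0],[0,40,0,0],[0,0,0,0]]' ; python3 wr.py w12 stopper | grep -E 'tcp|green'
```

```text
clock: 18.85
position: [0.504, -0.1366, 0.4304]
tcp_rot: [[1.0, -0.001, 0.001], [-0.001, -0.0, 1.0], [-0.001, -1.0, -0.0]]
force: [1.6, -0.3, 0.4]
width: 0.0519
clock: 19.35
position: [0.534, 0.0936, 0.4302]
tcp_rot: [[1.0, -0.001, 0.0], [-0.0, -0.001, 1.0], [-0.001, -1.0, -0.001]]
force: [1.3, -0.4, 0.4]
width: 0.0855
clock: 19.85
position: [0.5598, 0.305, 0.4293]
tcp_rot: [[1.0, -0.002, -0.003], [0.003, -0.001, 1.0], [-0.002, -1.0, -0.001]]
force: [-0.6, 0.5, -1.2]
width: 0.0851
clock: 20.35
position: [0.5584, 0.2998, 0.2552]
tcp_rot: [[1.0, -0.008, 0.0], [-0.0, -0.006, 1.0], [-0.008, -1.0, -0.006]]
force: [0.2, -0.4, 0.5]
width: 0.0853
tcp [0.5584 0.2998 0.2552]
stopper green [322. 269. 115. 109.] xy [0.5607 0.3009] res [-1.8 -0.9  1.7  2.1] dx,dy mm [2.3 1.1]
```

View pics/w12.png

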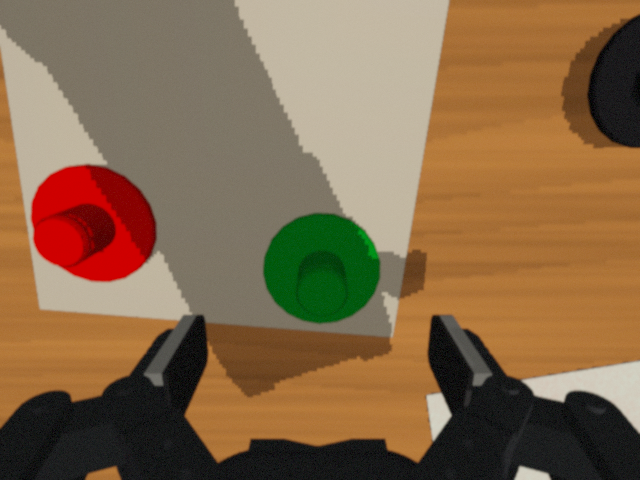

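Green is centred at (322,269). I'll descend and grip.

```bash
python3 -m jog '[[0,20,0,0],[0,20,0,0],[0,10,0,0],[0,0,0,0],[0,0,0,0]]' 0; python3 -m jog '[[0,0,0,0],[0,0,0,0],[0,0,0,0],[0,0,0,0],[0,0,0,0]]' 255;python3 -m jog '[[0,0,0,0],[0,-10,0,0],[0,-35,0,0],[0,-40,0,0],[0,0,0,0]]'; python3 hand.py green
```

```text
clock: 20.9
position: [0.561, 0.3009, 0.2124]
tcp_rot: [[1.0, 0.001, 0.0], [-0.0, 0.001, 1.0], [0.001, -1.0, 0.001]]
force: [0.2, -0.3, -0.1]
width: 0.0853
clock: 21.4
position: [0.5606, 0.3007, 0.2114]
tcp_rot: [[1.0, 0.0, 0.0], [-0.0, 0.0, 1.0], [0.0, -1.0, 0.0]]
force: [-1.2, 0.1, 6.1]
width: 0.024
clock: 21.9
position: [0.562, 0.301, 0.3016]
tcp_rot: [[1.0, 0.006, 0.001], [-0.001, 0.004, 1.0], [0.006, -1.0, 0.004]]
force: [-0.0, 0.4, 0.1]
width: 0.0234
tcp [0.562  0.301  0.3016] box 246.0 231.0 389 bottom rel tcp mm [   3.5    0.8 -213.9] res [-0.  0.  0.] width 0.02344623939915954
```

```bash
python3 -m jog '[[0,-45,0,0],[3,-45,-5,0],[5,-40,-20,0],[5,0,-46,0],[5,0,-46,0]]'; python3 -m jog '[[5,0,-46,0],[5,0,-46,0],[5,0,-46,0],[5,0,-46,0],[5,0,-46,0]]'; python3 -m jog '[[8,0,-46,0],[8,0,-46,0],[8,0,-46,0],[8,0,-46,0],[0,0,-42,0]]';python3 -m jog '[[0,30,0,0],[0,35,0,0],[0,0,0,0],[0,0,0,0]]'; python3 wr.py w13 pot; python3 hand.py green
```

```text
clock: 22.45
position: [0.5783, 0.183, 0.4267]
tcp_rot: [[1.0, 0.001, -0.002], [0.002, 0.001, 1.0], [0.001, -1.0, 0.001]]
force: [1.0, -1.4, -0.6]
width: 0.0238
clock: 22.95
position: [0.6031, -0.048, 0.4256]
tcp_rot: [[1.0, -0.001, -0.0], [0.0, 0.0, 1.0], [-0.001, -1.0, 0.0]]
force: [0.3, -0.0, -0.2]
width: 0.0239
clock: 23.45
position: [0.6356, -0.2742, 0.4251]
tcp_rot: [[1.0, -0.001, 0.0], [-0.0, -0.0, 1.0], [-0.001, -1.0, -0.0]]
force: [0.7, 1.1, -0.1]
width: 0.0237
clock: 23.85
position: [0.6354, -0.2721, 0.361]
tcp_rot: [[1.0, -0.002, 0.0], [-0.0, 0.0, 1.0], [-0.002, -1.0, 0.0]]
force: [0.7, -0.9, -0.4]
width: 0.024
tcp [ 0.6354 -0.2721  0.361 ]
pot red [475. 134. 133. 131.] xy [ 0.5686 -0.1738] res [-0.  -0.1  0.   0.2] dx,dy mm [-66.8  98.3]
pot yellow [275.  34. 137.  68.] xy [ 0.5325 -0.2969] res [ 1.8 -1.9 -1.9 74.9] dx,dy mm [-102.8  -24.7]
none blue [459.20448858 -60.8439139 ]
pot green [316. 161. 122. 123.] xy [ 0.5851 -0.2727] res [-1.1 -0.9  1.1  1.9] dx,dy mm [-50.2  -0.5]
tcp [ 0.6357 -0.2723  0.3622] box 247.0 230.0 390 bottom rel tcp mm [   2.     0.4 -214.1] res [ 0. -0.  0.] width 0.0240480815462551
```

View pics/w13.png

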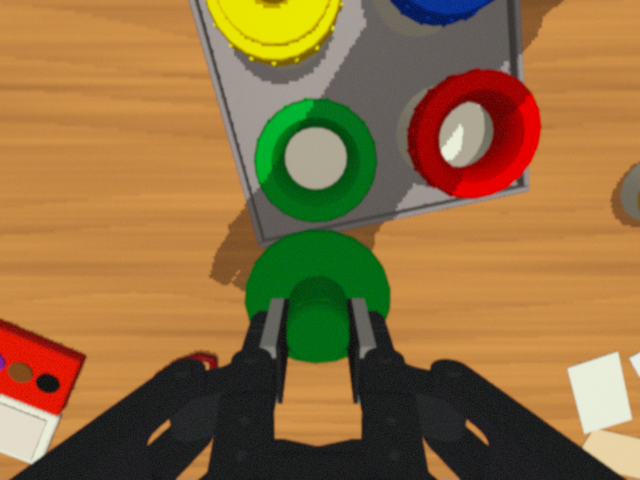

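The green pot is at (316,161) and the stopper is centred in the hand. I'll shift −50 in x and −1 in y, then descend.

```bash
python3 -m jog '[[-25,0,-1,0],[-25,0,0,0],[0,30,0,0],[0,30,0,0],[0,0,0,0]]'; python3 -m jog '[[0,0,0,0],[0,0,0,0],[0,8,0,0],[0,6,0,0],[0,0,0,0]]'; python3 -m jog '[[0,5,0,0],[0,3,0,0],[0,0,0,0]]'
```

```text
clock: 24.45
position: [0.5849, -0.2725, 0.2996]
tcp_rot: [[1.0, -0.002, -0.001], [0.001, 0.001, 1.0], [-0.002, -1.0, 0.001]]
force: [0.6, 0.6, 0.5]
width: 0.0234
clock: 24.95
position: [0.5852, -0.2731, 0.2862]
tcp_rot: [[1.0, -0.001, 0.0], [-0.0, 0.0, 1.0], [-0.001, -1.0, 0.0]]
force: [0.1, -0.1, -0.5]
width: 0.0238
clock: 25.25
position: [0.5852, -0.2733, 0.2785]
tcp_rot: [[1.0, -0.001, 0.0], [-0.0, 0.0, 1.0], [-0.001, -1.0, 0.0]]
force: [0.4, 0.0, -0.3]
width: 0.0236
```

```bash
python3 -m jog '[[0,2,0,0],[0,0,0,0]]'; python3 -m jog '[[0,0,0,0],[0,0,0,0],[0,0,0,0],[0,0,0,0]]' 120; python3 -m jog '[[0,-10,0,0],[0,-40,0,0],[0,-40,0,0],[0,0,0,0],[0,0,0,0]]' ; python3 wr.py w14 none
```

```text
clock: 25.45
position: [0.5853, -0.2733, 0.2768]
tcp_rot: [[1.0, -0.0, 0.0], [-0.0, -0.0, 1.0], [-0.0, -1.0, -0.0]]
force: [0.4, 0.3, -0.3]
width: 0.0238
clock: 25.85
position: [0.5854, -0.2733, 0.277]
tcp_rot: [[1.0, 0.0, 0.0], [-0.0, -0.0, 1.0], [0.0, -1.0, -0.0]]
force: [-0.0, 0.6, -0.8]
width: 0.045
clock: 26.35
position: [0.5855, -0.2734, 0.3686]
tcp_rot: [[1.0, 0.002, 0.0], [-0.0, -0.0, 1.0], [0.002, -1.0, -0.0]]
force: [-0.0, -0.6, -1.1]
width: 0.0455
tcp [ 0.5855 -0.2734  0.3686]
```

View pics/w14.png

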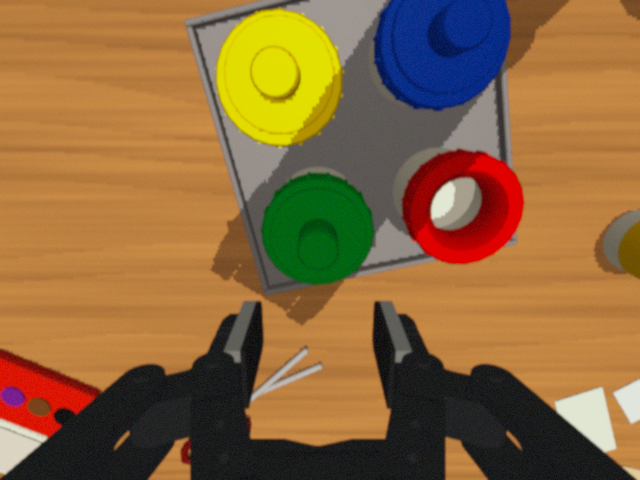

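Green is seated at (318,230). Red is last, at about (0.534, 0.177).

```bash
python3 -m jog '[[0,-35,0,0],[0,-30,20,0],[-6,0,46,0],[-6,0,46,0],[-6,0,46,0]]' 100; python3 -m jog '[[-6,0,46,0],[-6,0,46,0],[-6,0,46,0],[-6,0,46,0],[-6,0,46,0]]' 0; python3 -m jog '[[-4,0,46,0],[0,20,16,0],[0,40,0,0],[0,45,0,0],[0,45,0,0]]' ; python3 -m jog '[[0,20,0,0],[0,0,0,0]]' ; python3 wr.py w15 stopper | grep -E 'tcp|red'
```

```text
clock: 26.9
position: [0.5667, -0.1136, 0.4311]
tcp_rot: [[1.0, -0.002, 0.001], [-0.001, -0.0, 1.0], [-0.002, -1.0, -0.0]]
force: [1.1, 1.1, 0.9]
width: 0.0517
clock: 27.4
position: [0.5365, 0.1166, 0.4313]
tcp_rot: [[1.0, -0.001, 0.0], [-0.0, -0.001, 1.0], [-0.001, -1.0, -0.001]]
force: [0.8, -0.1, 1.2]
width: 0.0856
clock: 27.9
position: [0.5328, 0.1768, 0.2798]
tcp_rot: [[1.0, -0.001, -0.0], [0.0, -0.001, 1.0], [-0.001, -1.0, -0.001]]
force: [1.9, 0.3, -0.3]
width: 0.0853
clock: 28.1
position: [0.5321, 0.1762, 0.2585]
tcp_rot: [[1.0, -0.006, 0.0], [-0.0, -0.004, 1.0], [-0.006, -1.0, -0.004]]
force: [0.0, 0.5, 1.1]
width: 0.0851
tcp [0.5321 0.1762 0.2585]
stopper red [321. 266. 115. 109.] xy [0.5341 0.1774] res [-1.  -0.7  0.9  1.1] dx,dy mm [2.1 1.1]
```

View pics/w15.png

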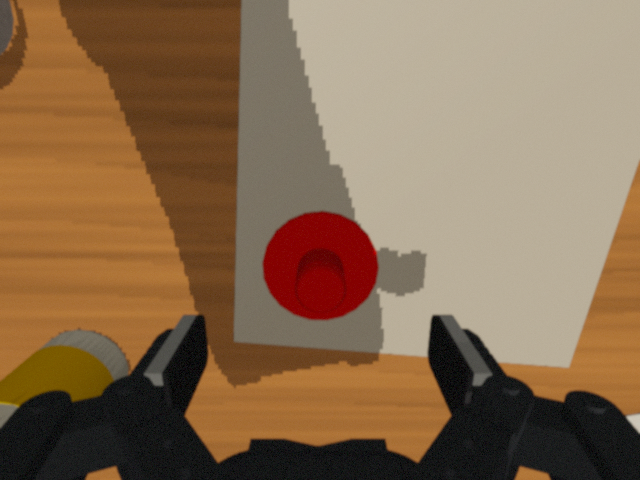

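Red is centred at (321,266). I'll descend and grip.

```bash
python3 -m jog '[[0,20,1,0],[0,20,0,0],[0,11,0,0],[0,0,0,0],[0,0,0,0]]' 0; python3 -m jog '[[0,0,0,0],[0,0,0,0],[0,0,0,0],[0,0,0,0],[0,0,0,0]]' 255;python3 -m jog '[[0,0,0,0],[0,-10,0,0],[0,-35,0,0],[0,-40,0,0],[0,0,0,0]]'; python3 hand.py red
```

```text
clock: 28.65
position: [0.5338, 0.1777, 0.212]
tcp_rot: [[1.0, 0.001, 0.0], [-0.0, 0.0, 1.0], [0.001, -1.0, 0.0]]
force: [0.1, 0.3, 0.1]
width: 0.0853
clock: 29.15
position: [0.5336, 0.1777, 0.2114]
tcp_rot: [[1.0, 0.001, 0.0], [-0.0, 0.0, 1.0], [0.001, -1.0, 0.0]]
force: [-1.0, -1.1, 6.6]
width: 0.0239
clock: 29.65
position: [0.5348, 0.1778, 0.301]
tcp_rot: [[1.0, 0.006, 0.001], [-0.001, 0.003, 1.0], [0.006, -1.0, 0.003]]
force: [-0.2, -0.1, -0.1]
width: 0.0238
tcp [0.5348 0.1778 0.301 ] box 245.0 233.0 389 bottom rel tcp mm [   3.9    0.4 -212.5] res [ 0. -0.  0.] width 0.023820660441875217
```

```bash
python3 -m jog '[[0,-45,0,0],[3,-45,-5,0],[5,-40,-16,0],[10,0,-46,0],[12,0,-46,0]]'; python3 -m jog '[[14,0,-46,0],[14,0,-46,0],[14,0,-46,0],[14,0,-46,0],[0,0,-46,0]]'; python3 -m jog '[[0,0,-8,0],[0,30,0,0],[0,35,0,0],[0,0,0,0],[0,0,0,0]]'; python3 wr.py w16 pot; python3 hand.py red
```

```text
clock: 30.2
position: [0.5633, 0.0642, 0.4268]
tcp_rot: [[1.0, 0.001, -0.002], [0.002, 0.001, 1.0], [0.001, -1.0, 0.001]]
force: [0.8, -1.0, -1.2]
width: 0.0237
clock: 30.7
position: [0.6202, -0.1667, 0.425]
tcp_rot: [[1.0, -0.001, -0.001], [0.001, -0.0, 1.0], [-0.001, -1.0, -0.0]]
force: [0.4, 0.6, -0.4]
width: 0.0236
clock: 31.2
position: [0.6194, -0.1732, 0.3611]
tcp_rot: [[1.0, -0.002, 0.0], [-0.0, -0.0, 1.0], [-0.002, -1.0, -0.0]]
force: [0.5, -0.1, 1.5]
width: 0.0239
tcp [ 0.6194 -0.1732  0.3611]
pot red [318. 160. 122. 126.] xy [ 0.5685 -0.1725] res [-1.1  0.1  1.1 -0. ] dx,dy mm [-50.9   0.6]
pot yellow [105.  47. 155.  95.] xy [ 0.5163 -0.3017] res [ 2.4 -2.  -8.9 47.8] dx,dy mm [-103.  -128.5]
pot blue [274.  27. 129.  55.] xy [ 0.5169 -0.1985] res [-2.1 -1.1  2.1 88.6] dx,dy mm [-102.5  -25.4]
pot green [166. 186. 128. 120.] xy [ 0.5844 -0.2713] res [ 0.3 -0.7 -0.4  0.8] dx,dy mm [-35.  -98.2]
tcp [ 0.6197 -0.1733  0.3621] box 245.0 232.0 390 bottom rel tcp mm [ 2.100e+00 -1.000e-01 -2.114e+02] res [0. 0. 0.] width 0.023732390578131552
```

View pics/w16.png

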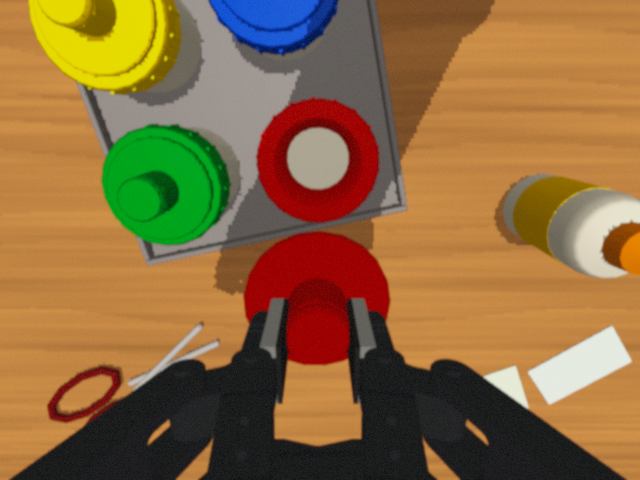

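The red pot is at (318,160). I'll shift −52 in x, then descend.

```bash
python3 -m jog '[[-26,0,1,0],[-26,0,0,0],[0,30,0,0],[0,30,0,0],[0,0,0,0]]'; python3 -m jog '[[0,0,0,0],[0,0,0,0],[0,8,0,0],[0,6,0,0],[0,0,0,0]]'; python3 -m jog '[[0,5,0,0],[0,4,0,0],[0,0,0,0]]'
```

```text
clock: 31.8
position: [0.5668, -0.1718, 0.2997]
tcp_rot: [[1.0, -0.003, -0.0], [0.0, 0.001, 1.0], [-0.003, -1.0, 0.001]]
force: [-0.5, 0.6, 0.2]
width: 0.0236
clock: 32.3
position: [0.5672, -0.1721, 0.2863]
tcp_rot: [[1.0, -0.001, 0.0], [-0.0, 0.0, 1.0], [-0.001, -1.0, 0.0]]
force: [0.0, 0.8, 0.1]
width: 0.0237
clock: 32.6
position: [0.5672, -0.1723, 0.2773]
tcp_rot: [[1.0, -0.001, 0.0], [-0.0, 0.0, 1.0], [-0.001, -1.0, 0.0]]
force: [0.2, -0.7, -0.8]
width: 0.0237
```

```bash
python3 -m jog '[[0,0,0,0],[0,0,0,0],[0,0,0,0],[0,0,0,0],[0,0,0,0]]' 120; python3 -m jog '[[0,-10,0,0],[0,-40,0,0],[0,-40,0,0],[0,0,0,0],[0,0,0,0]]' ; python3 wr.py w17 none; python3 -m jog '[[0,-30,20,0],[0,-35,46,0],[-6,0,46,0],[-6,0,46,0],[-6,0,46,0]]'; python3 -m jog '[[-6,0,46,0],[-6,0,46,0],[-6,0,46,0],[-6,0,46,0],[0,0,0,0]]'; python3 - <<'E'
from h import *
im=env.grab_frame("scene");cv2.imwrite("pics/s17.png",cv2.resize(im[200:420,130:400],None,fx=2.7,fy=2.7,interpolation=cv2.INTER_CUBIC)[:,:,::-1])
im=env.grab_frame("top");cv2.imwrite("pics/t17.png",cv2.resize(im[130:310,300:560],None,fx=3,fy=3,interpolation=cv2.INTER_CUBIC)[:,:,::-1])
E
```

```text
clock: 33.1
position: [0.5674, -0.1723, 0.2781]
tcp_rot: [[1.0, 0.0, 0.0], [-0.0, -0.0, 1.0], [0.0, -1.0, -0.0]]
force: [-0.4, -0.3, -0.4]
width: 0.0452
clock: 33.6
position: [0.5675, -0.1723, 0.3695]
tcp_rot: [[1.0, 0.002, 0.0], [-0.0, 0.0, 1.0], [0.002, -1.0, 0.0]]
force: [0.1, 0.6, -1.6]
width: 0.0451
tcp [ 0.5675 -0.1723  0.3695]
clock: 34.15
position: [0.5486, 0.0272, 0.4276]
tcp_rot: [[1.0, -0.001, 0.0], [-0.0, -0.0, 1.0], [-0.001, -1.0, -0.0]]
force: [-0.2, 1.3, -1.0]
width: 0.0453
clock: 34.65
position: [0.5237, 0.2161, 0.4268]
tcp_rot: [[1.0, -0.002, -0.008], [0.008, 0.0, 1.0], [-0.002, -1.0, 0.0]]
force: [0.7, -0.2, -0.1]
width: 0.0454
```

View pics/w17.png

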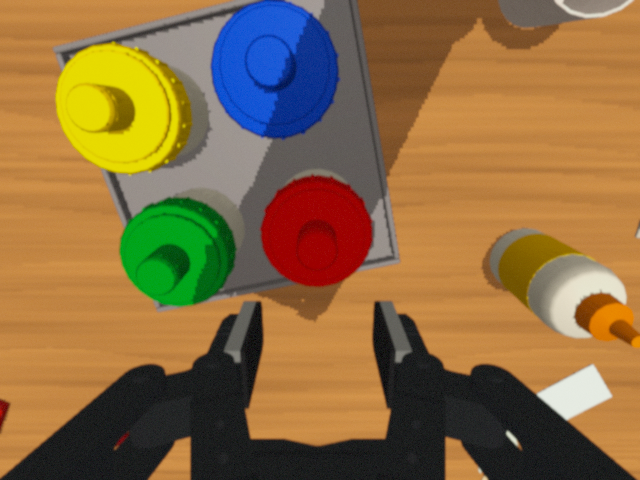

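View pics/s17.png

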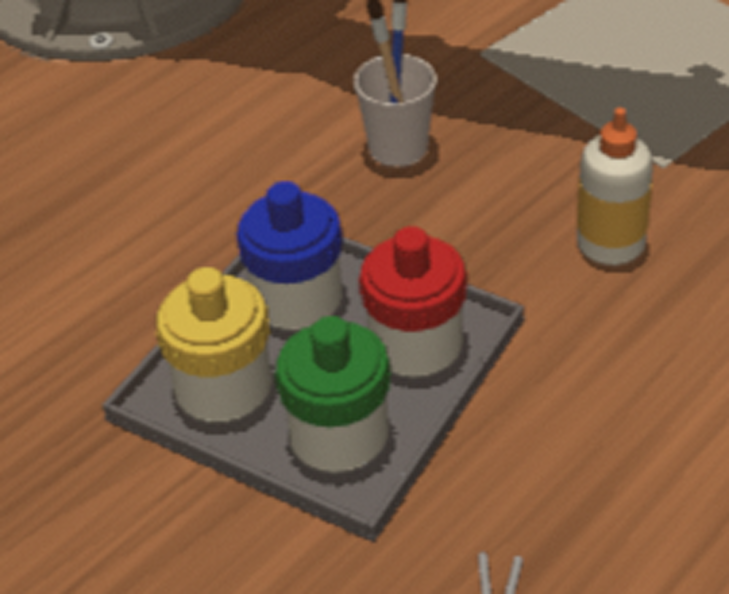

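View pics/t17.png

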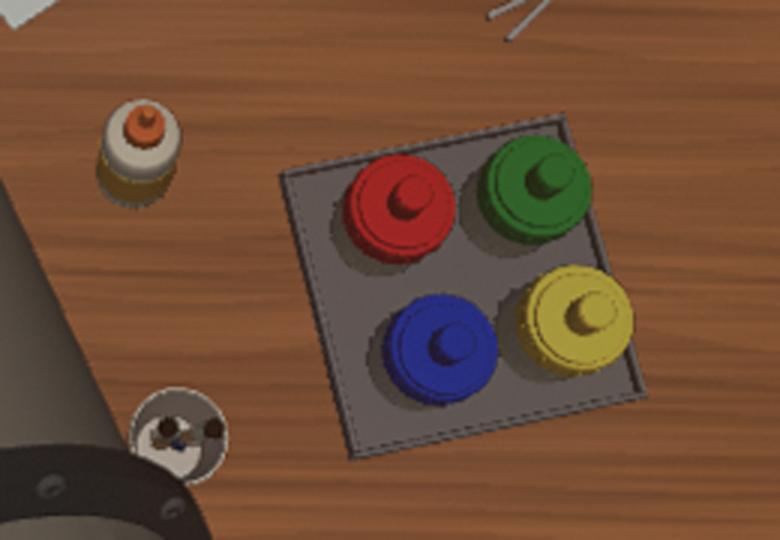

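In the scene crop, all four pots stand upright in the tray with matching stoppers and level flanges: blue (290,230), red (413,280), yellow (213,325) and green (333,370). The glue bottle and cup are at their original pixels. The arm is clear, so I'm handing in.

```bash
python3 -c "
from cell import env
print(env.close_job())"
```

```text
the job is handed in; nothing more can be done
None
```

All four stoppers are in the pots with the same-colour lids, let go of, and I handed the job in at about 35 s of the 128 s allowed. I placed them in the order blue, yellow, green, red, lowering each into the neck and opening the gripper just above the seat so that it dropped home.

- **Final check:** the wrist, scene and top pictures show every flange lying flat and all the pots upright in the tray. The glue bottle and brush cup are at their original pixels, and the black look-alikes were left alone.
- **Forces:** the highest I read was about 10 N upward at the wrist while gripping, and there was no noticeable contact force when inserting.
- **What disagreed:** early position fits from the scene and top cameras differed by about 12 mm, so I relied on close-up wrist views, which agreed to about 2 mm. For green and red, the height measured in the hand came out 2–5 mm lower than for blue and yellow. I put this down to shading in the colour mask.

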